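# Set the bridge depth stop to the pressing board

### The arm

A 7-joint arm with a two-finger parallel gripper is mounted at the origin on a cart in front of the work surface, level with it; the furniture and walls round the work are solid. World frame = base frame: x ahead of the robot, y to its left, z up, the work surface at z = 0. Lengths are in m, angles in rad, forces in N, time in s.
With the tool pointing down it reaches from about 0.425 to 0.95 m from the base axis. Payload 4.7 kg.
Tool frame: the origin (TCP) lies between the finger pads; the fingertips stand 25 mm ahead of it and the grasp point (between the pads) lies 6 mm ahead of it; z points along the fingers, y is the line along which they close (so a half turn about z gives the same grasp; the last joint's range is limited). The gripper opens to 85 mm and grips with 20 to 120 N. Pads are 22 mm wide; open, the fingers measure 114 mm over their backs; the gripper's body (76 mm by 85 mm) begins 54 mm behind the grasp point. The pads swing forward as they close: fully open they stand 13 mm farther back than shut.
Start: joints at [1.143, 0.469, -0.049, 1.532, 0.024, 1.141, -0.082], TCP at [0.262, -0.622, 0.256] pointing down, gripper open.
Joint ranges: [-2.59, 2.59], [-0.33, 1.99], [-1.39, 1.29], [0.1, 2.45], [-1.04, 4.18], [0.21, 1.99], [-2.66, 2.66]. Speed limits (rad/s): [2.57, 2.57, 3.14, 3.14, 3.14, 3.14, 3.14].

### API

Orientations are given as a 3x3 rotation matrix whose columns are the frame's x, y, z axes.
In Python, from rig import * gives the robot as it stands. Calls block until the motion is done:
- movep(position, orientation): joint-space move of the TCP to a pose.
- move_l(position, attitude=None, feed=0.15, until_force=None): straight line of the TCP; attitude=None keeps the orientation; feed is the mean speed in m/s. With until_force (N) it stops when the force on the tool has changed by that much, and returns True; else False.
- move_joints(angles): joint-space move.
- command_gripper(opening, newtons=None): finger opening in m; newtons is the grip in N (None keeps the last); returns when the fingers have stopped.
- sleep(seconds).
- inverse_kinematics(position, orientation): joint angles nearest the present ones, or None.
- sense(): the state.
- camera(name): name is "scene" or "top" or "wrist"; returns (picture, depth): 420x560x3 uint8, red, green, blue; 420x560 float32, m along the optical axis (not along the pixel's ray), 0 where there is no reading.
- camera_params(name): a dict with "K" (3x3 intrinsics, pixels), "position" and "rotation" of the camera in the world; the wrist camera has in their place "tool_from_camera" (4x4, takes a point from camera to tool coordinates, whose origin is the TCP and whose axes are the flange's). Camera axes: x right, y down, z forward; pixel columns grow to the right and rows downward; lengths in m; the calibration is good to about 2 mm. The wrist camera is an equidistant fisheye: a pixel r from the principal point sees the ray r / f radians off the axis. A picture is of the moment at which its call begins: read the wrist's pose just before it. camera_params takes no time and is no camera call.
A pose or a line that the arm cannot do raises Unreachable and nothing moves.
- finish_job(): hands the job in; it is judged then, once.
The state is a dict: "time_s": time; "joint_pos": joint angles; "qd": joint speeds; "joint_efforts": joint torques, N m; "position": TCP position; "tcp_rot": TCP orientation; "wrist_force": force on the tool from outside, world axes, zero at the start; "ft_torque": the same for the moment, N m; "finger_gap": finger opening in m; "gripper_force": force on a finger pad.
Only numpy, scipy, OpenCV 4.12 (cv2) and the standard library are available. Lean on these libraries where they do the work, as an engineer would, in place of code of your own. Each camera call takes 0.05 s, during which the arm holds its last target. There are 200 camera calls.

### The job

Lift the bridge depth stop by its black grip and stand it astride the pale pressing board, both feet flat on the table and the rod above the board well in from its edges, without shoving the board away, and let go of it with the rod still raised. Then slide the rod down by its knob until its tip rests on the board, and swing the clamp lever fully round to lock it. Leave the stop standing there, and do not disturb the other things on the table.

Things in the scene. Friction and masses are not known exactly. Their poses are not given: they have to be found in the camera images.
- board: Bare pale pressing board, 100 mm (its x) by 130 mm (its y) by 24 mm thick, 0.22 kg, loose, flat on the table. Origin at the centre of its underside; its top face is 24 mm above that.
- bridge: Bridge depth stop, loose, about 0.85 kg: aluminium beam along its y (228 mm long, 26 mm wide in x, underside 58 mm, top 80 mm above the feet) on two end legs at y = -107 and +107 mm, 14 mm thick, insides 200 mm apart; rubber feet 76 mm long in x. Origin midway between the feet, on the table. Rod at y = +35 mm, carrying grip at y = -40 mm, clamp pivot at y = +57 mm, all at x = 0.
- bridge_grip (a point): Point for carrying the bridge: on the centreline of its grip, an upright black block 26 mm (x) by 32 mm (y) from 80 to 142 mm above the table; this point is 125 mm above the table when the bridge stands, and near its centre of mass in plan. Axes are the bridge's: z up, y along the beam; the rod is at y = +75 mm from here.
- rod_tip (a point): Centre of the lower end (14 mm disc) of the stop's upright square 10 mm steel rod, which slides in the beam.
- rod_knob (a point): Centre of the black round knob on top of the rod, 26 mm diameter, 24 mm tall, 93 mm above rod_tip. Push or pull it to slide the rod; about 2.5 N of friction holds the rod where it is left.
- stop_rod (a joint): How far the rod has been lowered, m: 0 fully up (tip 54 mm above the feet), 0.045 fully down; 0.030 brings the tip to 24 mm above the feet.
- lever_post (a point): Middle of the upright black finger post at the end of the steel clamp lever, 15 mm diameter, 34 mm tall (from 85 to 119 mm above the table when the bridge stands), 60 mm from the pivot.
- clamp_pivot (a point): The clamp lever's upright pivot axis, on the beam beside the rod, 84 mm above the table; its axes are the bridge's.
- clamp (a joint): Clamp lever angle, rad: 0 open (lever points along the bridge's -x from the pivot), growing clockwise seen from above to 1.4 fully locked (points almost along the bridge's +y). Turns easily to about 0.85, then its eccentric bears on the rod and it needs 2 to 3 N at the post. It stays where it is left. Locked, it grips the rod, which then no longer slides easily.
- weight: Bystander: grey cloth-covered bar weight, 100x46x27 mm. Origin at the centre of its underside.
- loupe: Bystander: black stand loupe, 43 mm wide, 38 mm tall. Origin at the centre of its underside.
- jar: Bystander: white screw jar with black cap, 49 mm wide, 60 mm tall. Origin at the centre of its underside.
- eraser: Bystander: eraser, 55x25x14 mm. Origin at the centre of its underside.
- brush: Bystander: small brush with dark handle, 187 mm long. Origin at the centre of its underside.
- spatula: Bystander: wooden-handled spatula, 198 mm long. Origin at the centre of its underside.
- tape_roll: Bystander: wide roll of tan tape, 98 mm across, 48 mm tall. Origin at the centre of its underside.
There are look-alikes about, which are no part of the job. What is shaped like the board but pink is not meant.

How it is judged:
By the outcome, as a careful person would: the job done as asked, in the order asked, and still so for the second after the job is handed in, with the robot touching nothing.
It also fails if it takes over 59 s, if anything falls off the work surface, if the arm or the gripper's body presses on something with over 40 N, if the wrist force passes 120 N, or if a joint passes its speed limit or range.

## Working session

There is one attempt and no reset: what is moved stays moved. The work goes in short steps, each a Python script; the robot and the scene stay as the last script left them, time stands still between calls to the robot, and variables do not carry over. Pictures are saved under pics/ and viewed, at most 10 in all, crops included, and the job is handed in when it is done.

```bash
ls; mkdir -p pics; python3 - <<'E'
from rig import *
import cv2,numpy as np
for n in ("scene","top"):
    p,d=camera(n); cv2.imwrite(f"pics/{n}0.png",p[:,:,::-1]); np.savez(f"{n}0.npz",p=p,d=d)
    c=camera_params(n); print(n,c)
s=sense(); print(s)
E
```

```text
pics
scene {'K': array([[510.75872437,   0.        , 285.50833023],
       [  0.        , 510.75872437, 205.90501488],
       [  0.        ,   0.        ,   1.        ]]), 'position': array([-0.32222821, -0.81715828,  0.83835186]), 'rotation': array([[ 0.73550898, -0.30918006,  0.60285507],
       [-0.67721778, -0.36185088,  0.64065593],
       [ 0.0200656 , -0.87947236, -0.4755268 ]])}
top {'K': array([[493.21600609,   0.        , 291.22747879],
       [  0.        , 493.21600609, 212.33147088],
       [  0.        ,   0.        ,   1.        ]]), 'position': array([0.38382692, 0.16134703, 1.24970815]), 'rotation': array([[-0.00891647, -0.98904722,  0.14732987],
       [-0.99979888,  0.01146457,  0.01645507],
       [-0.01796391, -0.14715351, -0.98895053]])}
{'time_s': 0.1, 'joint_pos': array([ 1.14310519,  0.46937925, -0.04857684,  1.53360296,  0.02410511,
        1.14097786, -0.08229665]), 'qd': array([ 2.11990407e-05, -2.57642872e-03, -6.79869726e-04, -2.70816827e-03,
       -8.54050903e-04, -6.16288686e-04, -3.08652712e-04]), 'joint_efforts': array([ 2.10793924e-04, -5.11517322e+01, -4.73324221e-02, -2.38392645e+01,
        1.07987202e-02,  4.23909340e-03,  4.36343203e-05]), 'position': array([ 0.26191906, -0.62158276,  0.25534174]), 'tcp_rot': array([[ 9.21523681e-01,  3.88321423e-01, -7.60232987e-04],
       [ 3.88322160e-01, -9.21522275e-01,  1.61141302e-03],
       [-7.48254332e-05, -1.78017058e-03, -9.99998413e-01]]), 'wrist_force': array([-0.18373672,  0.12938871, -0.49136285]), 'ft_torque': array([0.02104818, 0.02996313, 0.03105084]), 'gripper_force': 0.0, 'finger_gap': 0.08556059466301381}
```

View pics/scene0.png

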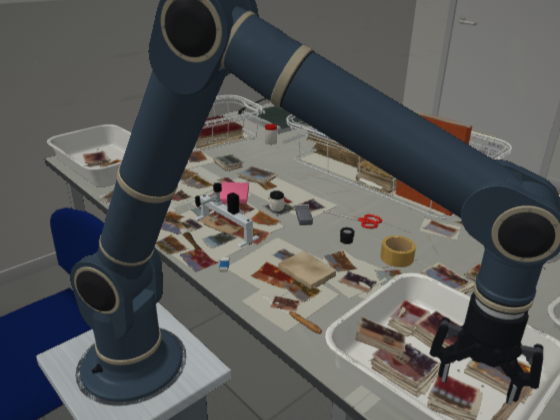

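View pics/top0.png

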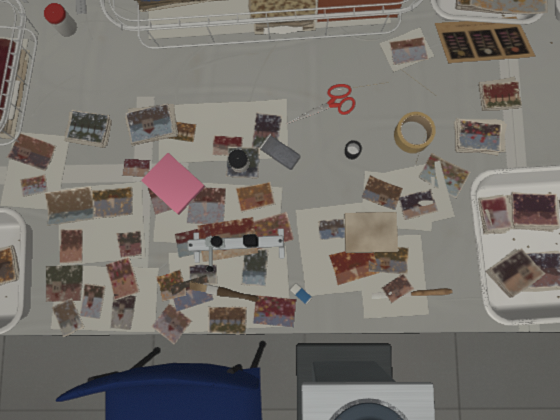

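The scene and top views show the bridge at top px (236,242), with its grip at (250,240), knob at (216,242) and lever post at (210,268). There are two board candidates: the pale one at (371,232) and the pink one at (173,183). The pale one fits the description. I'll measure both things and check a crop.

```bash
cat > h.py <<'E'
import numpy as np,cv2
from rig import *
def cloud(n,p=None,d=None):
    if d is None: p,d=camera(n)
    c=camera_params(n);K=c["K"];v,u=np.mgrid[:420,:560]
    r=np.stack([(u-K[0,2])/K[0,0]*d,(v-K[1,2])/K[1,1]*d,d],-1)
    return p,r@c["rotation"].T+c["position"],d
def topray(u,v,z,n="top"):
    c=camera_params(n);r=c["rotation"]@np.linalg.solve(c["K"],[u,v,1.]);return c["position"]+r*(z-c["position"][2])/r[2]
E
python3 - <<'E'
from h import *
f=np.load("top0.npz");p,X,d=cloud("top",f["p"],f["d"])
hsv=cv2.cvtColor(p,cv2.COLOR_RGB2HSV)
Z=X[...,2]
def rect(m,name,z):
    n,l,s,c=cv2.connectedComponentsWithStats(m.astype(np.uint8))
    i=1+np.argmax(s[1:,4]); m=(l==i)
    cs,_=cv2.findContours(m.astype(np.uint8),0,2);pts=cs[0][:,0]
    W=np.array([topray(u,v,z)[:2] for u,v in pts],np.float32)
    print(name,s[i],"rect",cv2.minAreaRect(W*1000),"medz",np.median(Z[m]),c[i])
roi=np.zeros(Z.shape,bool);roi[200:262,335:405]=1
rect(roi&(Z>.014)&(d>0),"board",.024)
roi=np.zeros(Z.shape,bool);roi[222:262,180:292]=1
rect(roi&(Z>.04)&(d>0),"bridge",.08)
dark=(p.max(2)<60)
for nm,(a,b,c_,e),z in(("knob",(228,256,204,228),.159),("grip",(228,256,240,262),.142),("post",(260,278,202,220),.119)):
    roi=np.zeros(Z.shape,bool);roi[a:b,c_:e]=1
    m=roi&dark; v,u=np.nonzero(m); print(nm,m.sum(),u.mean(),v.mean(),topray(u.mean(),v.mean(),z),"z",np.percentile(Z[m],[10,50,90]))
    m2=m&(Z>z-.012); print("   hi", X[m2].mean(0) if m2.any() else None,m2.sum())
# heights round the board
for v in range(196,268,6): print(v,(Z[v,320:424:6]*1000).round().astype(int))
a=cv2.resize(p[190:275,310:430],None,fx=5,fy=5,interpolation=2);b=cv2.resize(p[215:285,180:300],None,fx=5,fy=5,interpolation=2)
cv2.imwrite("pics/crop.png",np.vstack([a[:300],b[:300]])[:,:,::-1])
E
```

```text
board [ 345  212   54   41 2093] rect ((514.921142578125, -16.79285430908203), (130.90744018554688, 100.19186401367188), 89.41943359375) medz 0.023535241711807098 [370.95556617 231.75537506]
bridge [ 188  234   96   28 1215] rect ((484.0018005371094, 313.8334045410156), (59.60739517211914, 227.51637268066406), 10.230359077453613) medz 0.08177877229915187 [234.28559671 243.0962963 ]
knob 99 216.12121212121212 240.9090909090909 [0.48402371 0.34705398 0.159     ] z [0.14553819 0.14877722 0.15162859]
   hi [0.48518887 0.3497092  0.14960325] 78
grip 176 250.3181818181818 240.4375 [0.48583674 0.27261958 0.142     ] z [0.12438268 0.14051438 0.14360117]
   hi [0.48752962 0.27412232 0.14079868] 154
post 55 208.1818181818182 268.8545454545455 [0.42383885 0.3711987  0.119     ] z [0.00479808 0.11436686 0.12129887]
   hi [0.42448532 0.36895014 0.1180207 ] 33
196 [ 3 -1  3  4 -1 -2 -1 12  6  5  3  5  5 14  4  7  4  7]
202 [-5  0 -1 -3  0 -3  1  1  4  4  1  7 10  5  3  5  2  4]
208 [ 5 -3 -3  1  1  3  6  6  5  7  1  3 11  7  7  4  4 10]
214 [ 2  3  0  4  6 24 20 26 25 22 21 26 19 -1  5  7  9  0]
220 [ 3  6  6  3  6 27 21 21 21 26 26 24 26  7  6  4  2  1]
226 [   6    9    1    7 1250   23   24   23   24   21   27   29   21    3
    0    6 1250    4]
232 [ 8  2  3  5  8 24 20 21 24 26 28 27 22 -2 -4  1 -1  0]
238 [ 5  6  1  3 -4 25 29 24 24 27 21 25 26 -3  3  1  3  0]
244 [ 2  2  2 -1  2 26 25 24 25 22 22 18 25  0  3  0  9  2]
250 [ 4  2  1  1  1 23 22 25 26 28 25 28 26 23  6  4  3 -2]
256 [ 1  3  8  5  4  7  6  9  6 14  6  5  7  8  8  1  4  0]
262 [ 1  7  8  6  6  7  6  8  7  8  7  6  5  6 11  0  0  5]
```

View pics/crop.png

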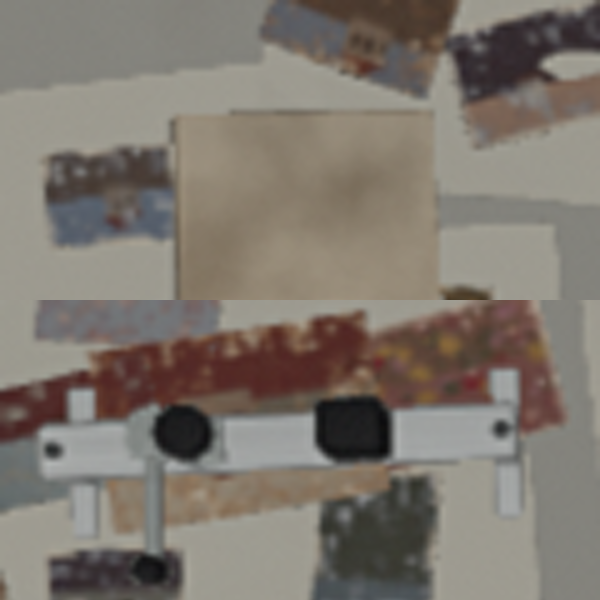

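The crop confirms the pale board: 131×100 mm at z 24 mm, centred at (0.515, −0.017). The bridge stands with yaw about +0.04 and its lever open. I'll go above the grip and take a close look.

```bash
cat >> h.py <<'E'
def down(a): # tool y along world angle a
    y=np.array([np.cos(a),np.sin(a),0]);z=np.array([0,0,-1.]);return np.stack([np.cross(y,z),y,z],1)
def wray(u,v,z,pos,R):
    c=camera_params("wrist");K=c["K"];T=c["tool_from_camera"]
    x=(u-K[0,2])/K[0,0];y=(v-K[1,2])/K[1,1];r=np.hypot(x,y);s=np.sin(r)/r if r>1e-9 else 1
    dd=R@(T[:3,:3]@np.array([x*s,y*s,np.cos(r)]));o=R@T[:3,3]+pos
    return o+dd*(z-o[2])/dd[2]
def wpix(P,pos,R):
    c=camera_params("wrist");K=c["K"];T=c["tool_from_camera"]
    q=T[:3,:3].T@(R.T@(np.asarray(P)-pos)-T[:3,3]);h=np.hypot(q[0],q[1]);r=np.arctan2(h,q[2])
    return np.array([K[0,2]+K[0,0]*r*q[0]/h,K[1,2]+K[1,1]*r*q[1]/h])
E
python3 - <<'E'
from h import *
movep([.487,.274,.30],down(.04))
s=sense();pos,R=s["position"],s["tcp_rot"];print(s["time_s"],pos,s["joint_pos"][6])
p,d=camera("wrist");cv2.imwrite("pics/w1.png",p[:,:,::-1]);np.savez("w1.npz",p=p,d=d,pos=pos,R=R)
print(camera_params("wrist"))
for P in([.487,.274,.142],[.4852,.3497,.150],[.4245,.369,.119]):print(wpix(P,pos,R))
E
```

```text
3.3333 [0.48758733 0.27320532 0.29980683] -0.92618783956942
{'K': array([[325.1922621 ,   0.        , 278.77437288],
       [  0.        , 325.1922621 , 212.20155058],
       [  0.        ,   0.        ,   1.        ]]), 'tool_from_camera': array([[-4.17514827e-07, -9.62724552e-01, -2.70483710e-01,
         6.90903255e-02],
       [ 9.99999939e-01, -9.49549418e-05,  3.36426688e-04,
        -3.17108726e-04],
       [-3.49569998e-04, -2.70483694e-01,  9.62724493e-01,
        -1.17446989e-01],
       [ 0.00000000e+00,  0.00000000e+00,  0.00000000e+00,
         1.00000000e+00]])}
[278.4134669  202.13102418]
[279.75167386 114.01289014]
[213.94786385  93.03600479]
```

View pics/w1.png

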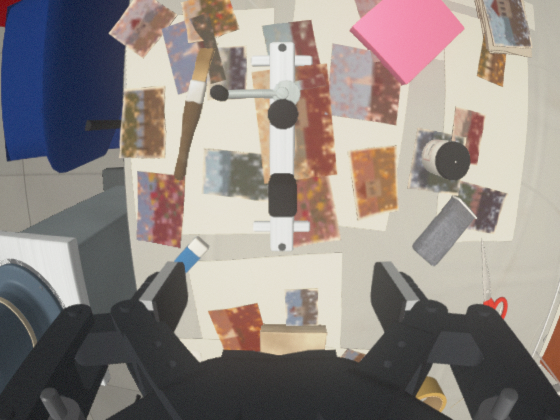

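The wrist view shows the beam upright at column 282, with the screws at (282,46) and (282,246), the grip at (283,195), the knob at (283,113) and the post at (220,93). The yaw is right. I'll refine the grip position by casting rays, then grasp and lift.

```bash
python3 - <<'E'
from h import *
f=np.load("w1.npz");p,pos,R=f["p"],f["pos"],f["R"]
g=lambda u,v,z:wray(u,v,z,pos,R)
def blob(r0,r1,c0,c1):
    m=np.zeros(p.shape[:2],np.uint8);m[r0:r1,c0:c1]=(p[r0:r1,c0:c1].max(2)<60);v,u=np.nonzero(m);return u.mean(),v.mean(),m.sum(),(u.min(),u.max(),v.min(),v.max())
for n,b,z in(("grip",(165,225,262,305),.142),("knob",(92,135,266,304),.150),("post",(80,108,208,230),.119)):
    u,v,k,bb=blob(*b);print(n,u,v,k,bb,g(u,v,z))
a,b=g(282,46.5,.08),g(282,246.5,.08);print("screws",a,b,(a+b)/2,"yaw",np.arctan2(-(a-b)[0],(a-b)[1]),np.linalg.norm(a-b))
E
```

```text
<stdin>:5: RuntimeWarning: Mean of empty slice.
  ret = ret.dtype.type(ret / rcount)
Traceback (most recent call last):
ValueError: zero-size array to reduction operation minimum which has no identity
```

```bash
python3 - <<'E'
from h import *
f=np.load("w1.npz");p,pos,R=f["p"],f["pos"],f["R"]
g=lambda u,v,z:wray(u,v,z,pos,R)
print(p[195,283],p[113,283],p[93,220],p[195,300])
def blob(r0,r1,c0,c1):
    q=p[r0:r1,c0:c1].max(2);t,m=cv2.threshold(q,0,255,cv2.THRESH_BINARY_INV+cv2.THRESH_OTSU);v,u=np.nonzero(m);return c0+u.mean(),r0+v.mean(),t,len(u),(c0+u.min(),c0+u.max(),r0+v.min(),r0+v.max())
for n,b,z in(("grip",(165,225,270,296),.142),("knob",(98,130,266,300),.150),("post",(84,103,210,230),.119)):
    u,v,t,k,bb=blob(*b);print(n,u,v,t,k,bb,g(u,v,z))
a,b=g(282,46.5,.08),g(282,246.5,.08);print("screws",a,b,(a+b)/2,"yaw",np.arctan2(-(a-b)[0],(a-b)[1]),np.linalg.norm(a-b))
E
```

```text
[80 77 75] [84 78 76] [81 80 75] [195 143  77]
grip 282.41165919282514 194.80269058295966 148.0 1115 (np.int64(270), np.int64(295), np.int64(173), np.int64(216)) [0.49021461 0.28067765 0.142     ]
knob 283.13575268817203 113.78494623655914 140.0 744 (np.int64(268), np.int64(298), np.int64(99), np.int64(128)) [0.48793051 0.34999693 0.15      ]
post 219.83025830258302 92.03321033210332 146.0 271 (np.int64(210), np.int64(229), np.int64(84), np.int64(100)) [0.42996048 0.36989474 0.119     ]
screws [0.48489853 0.42319141 0.08      ] [0.49346185 0.20792199 0.08      ] [0.48918019 0.3155567  0.08      ] yaw 0.0397586068604695 0.2154396840161237
```

```bash
python3 - <<'E'
from h import *
R=down(.04)
move_l([.4895,.275,.20],R,.2)
print(move_l([.4895,.275,.131],R,.08,until_force=10))
command_gripper(.0,80);s=sense();print(s["finger_gap"],s["gripper_force"],s["position"],s["wrist_force"])
move_l([s["position"][0],s["position"][1],.231],R,.1);s=sense();print(s["time_s"],s["finger_gap"],s["wrist_force"],s["ft_torque"],s["position"])
p,d=camera("scene");p2,_=camera("top");cv2.imwrite("pics/lift.png",np.hstack([cv2.resize(p[150:290,150:430],None,fx=1.4,fy=1.4),cv2.resize(p2[160:300,170:450],None,fx=1.4,fy=1.4)])[:,:,::-1])
E
```

```text
False
0.02499996543178389 79.29693460464478 [0.48997906 0.27503726 0.13133285] [-0.39463926 -0.73970509  1.89548987]
6.7667 0.024848629345018084 [ 0.47660887 -0.410721   -8.60410065] [-0.07852427  0.02746045 -0.00387284] [0.48960685 0.27457738 0.23015839]
```

View pics/lift.png

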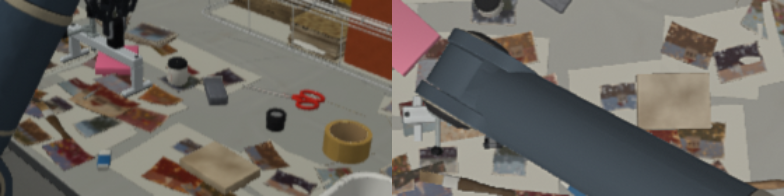

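The stop is lifted level with a wrist load of 8.6 N, and the board's surroundings are clear. I'll carry it across and set it down.

```bash
python3 - <<'E'
from h import *
R=down(-.01)
move_l([.515,-.067,.231],R,.17)
s=sense();print(s["time_s"],s["position"],s["wrist_force"])
move_l([.515,-.067,.140],R,.1)
print(move_l([.515,-.067,.128],R,.02,until_force=4))
s=sense();print(s["time_s"],s["position"],s["wrist_force"],s["ft_torque"])
np.savez("set.npz",pos=s["position"],R=s["tcp_rot"])
p,d=camera("scene");p2,_=camera("wrist");cv2.imwrite("pics/set.png",np.hstack([cv2.resize(p[215:315,200:360],None,fx=2.4,fy=2.4),cv2.resize(p2[20:220,180:400],None,fx=1.2,fy=1.2)])[:,:,::-1])
E
```

```text
9.0333 [ 0.51498948 -0.06590452  0.23111587] [-0.29835209  0.42660249 -8.06953124]
True
10.5667 [ 0.51524637 -0.0671823   0.13122642] [ 0.98556699 -0.49654163  6.24740997] [ 0.0214205   0.16574454 -0.04406386]
```

View pics/set.png

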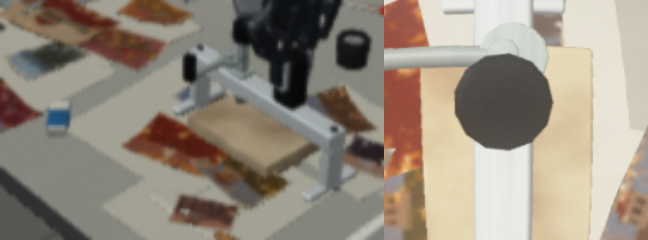

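The stop stands astride the board with the legs clear on both sides and the rod inboard. I'll release it, go up and look at it from above.

```bash
python3 - <<'E'
from h import *
R=down(-.01)
command_gripper(.085);s=sense();print(s["position"],s["wrist_force"])
move_l([.515,-.067,.29],R,.2)
command_gripper(0,40)
sleep(.2);s=sense();pos,R=s["position"],s["tcp_rot"];print(s["time_s"],s["wrist_force"])
p,d=camera("wrist");cv2.imwrite("pics/w2.png",p[:,:,::-1]);np.savez("w2.npz",p=p,d=d,pos=pos,R=R)
for P in([.515,-.067,.142],[.515,.008,.150],[.455,.03,.119]):print(wpix(P,pos,R))
E
```

```text
[ 0.51291904 -0.06771968  0.12926232] [0.15610603 0.28382773 0.01405519]
13.1917 [-0.66348481 -0.52042776  0.23818315]
[279.0471043  205.89726782]
[278.10674175 115.64145467]
[210.03669985  94.15608559]
```

View pics/w2.png

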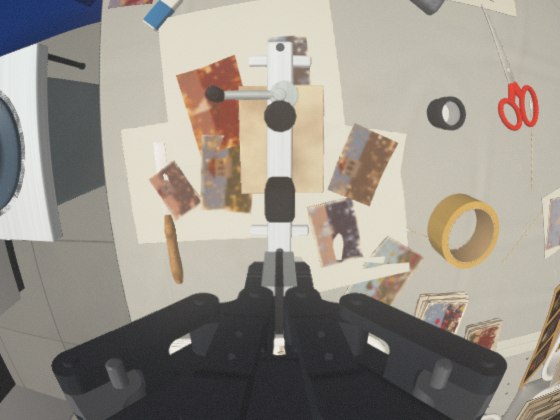

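The wrist view shows the knob at (280,116), the post at (215,95) and the screw ends at (280,46), with the board around the rod. Next I'll measure, push the knob down slowly, and check heights against the expected 24+93+12 mm.

```bash
python3 - <<'E'
from h import *
f=np.load("w2.npz");p,pos,R=f["p"],f["pos"],f["R"]
def blob(r0,r1,c0,c1):
    q=p[r0:r1,c0:c1].max(2);_,m=cv2.threshold(q,0,255,cv2.THRESH_BINARY_INV+cv2.THRESH_OTSU);v,u=np.nonzero(m);return c0+u.mean(),r0+v.mean()
k=wray(*blob(100,133,264,297),.150,pos,R);po=wray(*blob(86,104,206,223),.119,pos,R)
a=wray(280,46.5,.08,pos,R);print("knob",k,"post",po,"screw",a)
W=down(-.01)
movep([k[0],k[1],.215],W)
print(move_l([k[0],k[1],.160+.013],W,.1,until_force=6))
hit=move_l([k[0],k[1],.140],W,.02,until_force=6)
s=sense();print(hit,s["time_s"],s["position"],s["wrist_force"])
E
```

```text
knob [0.51621912 0.00804289 0.15      ] post [0.45881446 0.0299782  0.119     ] screw [0.51749498 0.08067571 0.08      ]
False
True 15.3 [0.51658867 0.00810396 0.15408301] [-1.12591144  0.3442656   4.96883049]
```

The fingertips stopped at 0.129, exactly the expected knob-top height with the tip on the board. Now the lever: the fingers go either side of the post and follow its arc.

```bash
cat >> h.py <<'E'
PIV=np.array([.516,.030]);YAW=-.012
def lev(th,z=.120,flip=0):
    t=np.array([[np.cos(YAW),-np.sin(YAW)],[np.sin(YAW),np.cos(YAW)]])
    c=PIV+t@(.06*np.array([-np.cos(th),np.sin(th)]))
    return np.r_[c,z],down(np.pi/2-th+YAW+flip)
E
python3 - <<'E'
from h import *
s=sense();x,y,z=s["position"]
print(move_l([x,y,.150],None,.01,until_force=5),sense()["position"][2],sense()["wrist_force"])
move_l([x,y,.20],None,.15)
p,d=camera("wrist");np.savez("w3.npz",p=p,pos=sense()["position"],R=sense()["tcp_rot"])
for fl in(0,np.pi,-np.pi):
    print(fl,[None if (q:=inverse_kinematics(*lev(t,.12,fl))) is None else q.round(2) for t in(0,.7,1.4)])
E
```

```text
True 0.1540921643719762 [-0.48857056 -0.72743172  4.86527945]
0 [array([ 0.82,  0.7 , -1.32,  2.12,  0.83,  1.  ,  0.6 ]), array([ 0.65,  0.62, -1.16,  2.08,  0.73,  0.93, -0.06]), array([ 0.49,  0.58, -0.99,  2.  ,  0.63,  0.9 , -0.68])]
3.141592653589793 [array([ 0.37,  0.37, -0.63,  2.14,  0.33,  0.72, -2.06]), array([-0.67,  0.36,  0.53,  2.15, -0.28,  0.7 , -2.23]), array([-0.95,  0.53,  0.92,  2.08, -0.59,  0.81, -2.66])]
-3.141592653589793 [array([ 0.37,  0.37, -0.63,  2.14,  0.33,  0.72, -2.06]), array([-0.67,  0.36,  0.53,  2.15, -0.28,  0.7 , -2.23]), array([-0.95,  0.53,  0.92,  2.08, -0.59,  0.81, -2.66])]
```

```bash
python3 - <<'E'
from h import *
P,A=lev(-.03,.20);movep(P,A);command_gripper(.030,40)
P,A=lev(-.03);print("down hit",move_l(P,A,.08,until_force=5))
T=lambda th:np.array([np.sin(th),np.cos(th),0])
s=sense();f0=s["wrist_force"];print(s["time_s"],s["position"],f0,s["finger_gap"])
ok=True
for th in np.arange(.15,1.36,.15):
    P,A=lev(th)
    if move_l(P,A,.06,until_force=10): print("stop",th);ok=False;break
    s=sense();print(round(th,2),(s["wrist_force"]-f0).round(1),round(s["time_s"],1))
E
```

```text
down hit False
18.95 [0.45640847 0.02904812 0.12042157] [-0.4590768   0.11849811  0.62053386] 0.03006657557452085
0.15 [-0.3 -0.2 -0.6] 19.3
0.3 [ 0.1 -0.  -1.1] 19.6
0.45 [ 0.8  0.1 -0.7] 19.9
0.6 [-0.5 -0.6 -1. ] 20.2
0.75 [-0.3 -1.3 -0.8] 20.5
0.9 [-0.2  1.  -0.4] 20.8
1.05 [ 0.6  0.3 -0.8] 21.1
1.2 [-0.2 -0.9 -1.4] 21.4
1.35 [-1.3 -0.7 -2.6] 21.7
```

```bash
python3 - <<'E'
from h import *
for th in np.arange(1.38,1.66,.025):
    P,A=lev(th);A=lev(min(th,1.45))[1]
    move_l(P,A,.03,until_force=8);s=sense();t=np.array([np.sin(th),np.cos(th),0])
    F=-s["wrist_force"]@t;print(round(th,3),F.round(1),s["wrist_force"].round(1))
    if th>1.42 and F>5:break
p,_=camera("scene");p2,_=camera("wrist");cv2.imwrite("pics/lev.png",np.hstack([cv2.resize(p[215:315,200:360],None,fx=2.4,fy=2.4),cv2.resize(p2[0:240,160:424],None,fx=1.,fy=1.)])[:,:,::-1])
E
```

```text
1.38 2.8 [-2.5 -2.  -0.3]
1.405 1.6 [-1.4 -1.2  0.1]
1.43 2.1 [-2.1 -0.2 -0.6]
1.455 2.6 [-2.5 -0.6 -0.1]
1.48 3.1 [-3.  -1.3  1.1]
1.505 3.7 [-3.8  0.3  0.5]
1.53 2.7 [-2.8  1.6  0.2]
1.555 2.4 [-2.5  1.5  0.8]
1.58 3.8 [-3.7  1.3  2.7]
1.605 2.4 [-2.4  0.9  0.9]
1.63 5.2 [-5.2  0.4  2.4]
```

View pics/lev.png

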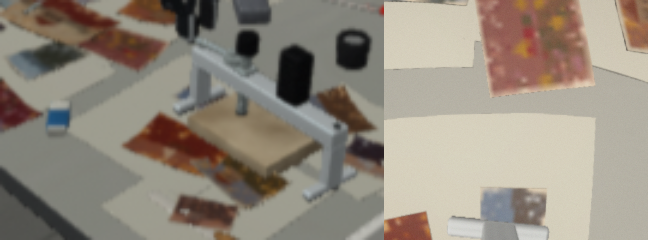

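The rod tip is on the board and the lever lies along the beam. I'll back the fingers off, rise and measure the lever angle.

```bash
python3 - <<'E'
from h import *
s=sense();x=s["position"];R0=s["tcp_rot"]
P=x-R0[:,1]*.006;move_l(P,None,.04)
move_l(P+[0,0,.09],None,.2)
movep([.515,-.067,.29],down(-.01));sleep(.2)
s=sense();pos,R=s["position"],s["tcp_rot"];print(s["time_s"])
p,d=camera("wrist");cv2.imwrite("pics/w4.png",cv2.resize(p[10:230,150:410],None,fx=2.5,fy=2.5)[:,:,::-1]);np.savez("w4.npz",p=p,d=d,pos=pos,R=R)
E
```

```text
26.3667
```

View pics/w4.png

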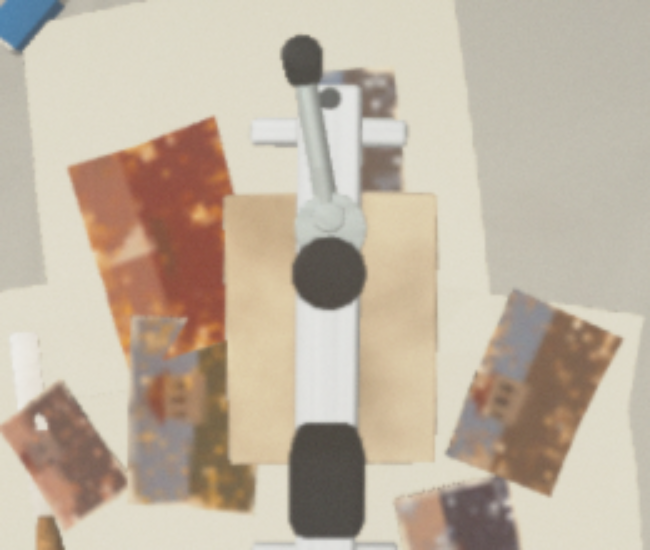

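The lever is 0.17 rad from the beam: from pivot (330,215) to lever end (308,88) in the crop. That is 1.40 rad, fully locked. Last check is knob height, then hand in.

```bash
python3 - <<'E'
from h import *
p,X,d=cloud("top");Z=X[...,2];m=(np.hypot(X[...,0]-.516,X[...,1]-.008)<.009)&(Z>.09)&(Z<.2)
print("knob top",m.sum(),np.median(Z[m]) if m.any() else None)
f=np.load("w4.npz");c=camera_params("wrist")["K"];
u,v=map(int,np.round(wpix([.516,.008,.129],f["pos"],f["R"])));T=camera_params("wrist")["tool_from_camera"]
x=(u-c[0,2])/c[0,0];y=(v-c[1,2])/c[1,1];r=np.hypot(x,y);dd=np.array([x*np.tan(r)/r,y*np.tan(r)/r,1])*np.median(f["d"][v-3:v+4,u-3:u+4])
print("wrist knob",f["R"]@(T[:3,:3]@dd+T[:3,3])+f["pos"])
finish_job()
E
```

```text
knob top 48 0.12877882706041888
wrist knob [0.51565187 0.00788764 0.12882014]
the job is handed in; nothing more can be done
```

The bridge depth stop stands astride the pale board with its rod tip resting on it (knob top measured at 129 mm, as expected) and its lever locked at about 1.4 rad; I handed it in at roughly 26 s and saw nothing else on the table move.

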